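Wedge the rocking drawer chest

ROBOT

A 7-joint arm with a two-finger parallel gripper is mounted at the origin on the work surface. World frame = base frame: x ahead of the robot, y to its left, z up, the work surface at z = 0. Lengths are in m, angles in rad, forces in N, time in s.
With the tool pointing down it reaches from about 0.425 to 0.825 m from the base axis. Payload 3.6 kg.
Tool frame: the origin (TCP) lies on the centre line of the jaws, within the pads' length; the fingertips stand 22 mm ahead of it and the grasp point (between the pads) lies 3 mm ahead of it; z points along the fingers, y is the direction in which the jaws open and shut (so a half turn about z gives the same grasp; the last joint's range is limited). The gripper opens to 93 mm and grips with 3 to 60 N. Pads are 15 mm wide; open, the fingers measure 128 mm over their backs; the gripper's body (75 mm by 188 mm) begins 65 mm behind the grasp point.
Start: joints at [1.081, 0.615, -0.013, 1.423, 0.008, 1.103, -0.04], TCP at [0.29, -0.582, 0.241] pointing down, gripper open.
Joint ranges: [-3.12, 3.12], [-0.3, 2.06], [-1.34, 1.32], [0.26, 2.42], [-1.36, 4.5], [0.01, 1.98], [-2.84, 2.84]. Speed limits (rad/s): [2.79, 2.79, 3.14, 3.14, 3.14, 3.14, 3.14].

INTERFACE

Orientations are given as a unit quaternion [w, x, y, z].
In Python, from cell import ctrl, claw, solver, monitor, imaging, workorder gives the robot as it stands. The module is installed in compiled form; this text tells all that it offers. Calls block until the motion is done:
- ctrl.movep(position, orientation): joint-space move of the TCP to a pose.
- ctrl.move_l(position, feed=0.15, rotation=None, threshold=None): straight line of the TCP; rotation=None keeps the orientation; feed is the mean speed in m/s. With threshold (N) it stops when the force on the tool has changed by that much, and returns True; else False.
- ctrl.goto_joints(angles): joint-space move.
- claw.release() and claw.close_gripper(grasp_force=None): open the fingers fully, or close them until they stop; grasp_force is the grip in N (None keeps the last).
- ctrl.sleep(seconds).
- solver.inverse_kinematics(position, orientation): joint angles nearest the present ones, or None.
- monitor.get_obs(): the state.
- imaging.snapshot(name): name is "side" or "top"; returns a dict with "image" (480x640x3 uint8, blue, green, red), "z_map" (480x640 float32, m along the optical axis (not along the pixel's ray), 0 where there is no reading), "camera_matrix" (3x3 intrinsics, pixels), "k1" (the pictures are not rectified: a ray, as slopes to the right and down, at radius r is drawn at 1 + k1 r^2 times it, then the intrinsics apply), "R" (3x3) and "t" (3): a world point X has camera coordinates R X + t. Camera axes: x right, y down, z forward; pixel columns grow to the right and rows downward; lengths in m; the calibration is good to about 2 mm. A picture is of the moment at which its call begins.
A pose or a line that the arm cannot do raises ctrl.Unreachable and nothing moves.
- workorder.job_done(): hands the job in, once; it reports no verdict.
The state is a dict: "time": time; "joint_positions": joint angles; "joint_velocities": joint speeds; "joint_efforts": joint torques, N m; "eef_pos": TCP position; "ee_rot": TCP orientation; "wrist_force": force on the tool from outside, world axes, zero at the start; "ft_torque": the same for the moment, N m; "grip_width": finger opening in m.
Only numpy, scipy, OpenCV 4.12 (cv2) and the standard library are available. Lean on these libraries where they do the work, as an engineer would, in place of code of your own. Each camera call takes 0.05 s, during which the arm holds its last target. There are 200 camera calls.

TASK

The little drawer chest rocks: its front foot on the right (on your side, towards the wedge) has lost its rubber pad and hangs clear of the bench. With your fingertips gently push the wooden wedge, thin end first and flat on the bench, under that foot until it is snug and the chest no longer rocks, but do not jack the chest up or shove it along. Then press down on top of the chest at that corner, about as firmly as a doorbell and for a moment, to prove that it stands firm, and take your hand away; grip and lift nothing, and leave everything else where it stands.

Things in the scene. Friction and masses are not known exactly. Their poses are not given: they have to be found in the camera images.
- chest: Low loose plywood chest with three small drawers and brass knobs, 2 to 3 kg: 190 (x) x 270 (y) x 72 mm high with its feet, flat top, steel corner caps. Origin: centre of the underside, level with the good feet's soles. x points from the drawer front (towards the robot; knobs stand 12 mm out) to the back, y to its left, z up. Four square feet 12 mm wide, 22 mm high, at x +-75, y +-115 mm.
- short_foot (a point): Point under the bare pale short foot (chest x -75, y -115 mm; the others have black pads), at bench level; axes as the chest's. The foot reaches 6 mm each way, the chest's right face is 20 mm away in -y. Its sole hangs 5 to 8 mm above the bench (which is not told), while the chest stands level on the other three; this corner sinks that far under a touch of 1 to 3 N.
- chest_corner (a point): Point on the chest's flat top, 72 mm above the bench, straight over the short foot: press here.
- wedge: Loose pale hardwood wedge lying flat at the right of the chest: 140 mm long (x, towards the thin end), 40 mm wide (y), 3 mm high at the thin end, 17 mm at the thick end, even slope 1 in 10, 45 g. Origin: centre of its underside. It slides at under 1 N; once snug under the foot the push rises steeply to 5 N and more, and from some 7 N on the chest itself may slide or lift.
- wedge_tip (a point): Middle of the wedge's thin end, on its underside.
- wedge_end (a point): Middle of the wedge's upright thick end face (17 mm high, 40 mm wide), 8.5 mm above the underside: push here.
- jar: Glass jar with brass lid, 42 mm across, 58 mm high, standing on the middle of the chest; stays where it is.
- glue: White glue bottle with red cap, 54 mm across, 150 mm high, standing in front of the chest.
- tape: Yellow tape measure, 68 x 66 x 36 mm, lying.
- screwdriver: Screwdriver lying on the bench.
- tree: Fir tree cut from 9 mm plywood, about 112 x 70 mm, lying in front of the chest.
- tub: White and yellow filler tub with blue lid, 117 mm across, 103 mm high.
Not all that is in view belongs to the job. What is meant by the wedge is not orange, and is the larger of those in its own colour.

How it is judged:
By the outcome, as a careful person would: the job done as asked, in the order asked, and still so for the second after the job is handed in, with the robot touching nothing.
It also fails if it takes over 58 s, if anything falls off the work surface, if the arm or the gripper's body presses on something with over 40 N, if the wrist force passes 120 N, or if a joint passes its speed limit or range.

## Working session

There is one attempt and no reset: what is moved stays moved. The work goes in short steps, each a Python script; the robot and the scene stay as the last script left them, time stands still between calls to the robot, and variables do not carry over. Pictures are saved under pics/ and viewed, about 8 in all and at most 12, crops included, and the job is handed in when it is done.

```bash
mkdir -p pics; cat > h.py <<'E'
import numpy as np, cv2
from cell import ctrl, claw, solver, monitor, imaging, workorder
def snap(n,f=None):
    s=imaging.snapshot(n)
    if f: cv2.imwrite('pics/'+f,s['image'])
    return s
def ray(s,uv):
    K=s['camera_matrix'];uv=np.atleast_2d(np.float64(uv))
    d=(uv-[K[0,2],K[1,2]])/[K[0,0],K[1,1]]
    u=d.copy()
    for _ in range(20): u=d/(1+s['k1']*(u**2).sum(1,keepdims=True))
    return np.c_[u,np.ones(len(u))]
def onplane(s,uv,z):
    r=ray(s,uv)@s['R']; c=-s['R'].T@s['t']
    return c+r*((z-c[2])/r[:,2])[:,None]
def cloud(s):
    v,u=np.mgrid[:480,:640]
    r=ray(s,np.c_[u.ravel(),v.ravel()])
    P=(r*s['z_map'].reshape(-1,1)-s['t'])@s['R']
    return P.reshape(480,640,3)
def proj(s,X):
    p=np.atleast_2d(X)@s['R'].T+s['t'];x=p[:,:2]/p[:,2:]
    x=x*(1+s['k1']*(x**2).sum(1,keepdims=True));K=s['camera_matrix']
    return x*[K[0,0],K[1,1]]+[K[0,2],K[1,2]]
E
python3 - <<'E'
from h import *
for n in('top','side'):
    s=snap(n,n+'1.png');print(n,-s['R'].T@s['t'],s['R'][2],s['camera_matrix'][0,0],s['k1'])
o=monitor.get_obs();print({k:np.round(v,3) for k,v in o.items()})
E
```

```text
top [ 0.40366925 -0.0762971   1.29337441] [ 0.10138244  0.00728144 -0.99482088] 528.8968979141298 -0.06592314189982595
side [-0.38200625 -1.1051957   0.92276914] [ 0.54821967  0.65686468 -0.5176717 ] 547.870855966176 -0.09041374085804418
{'time': np.float64(0.1), 'joint_positions': array([ 1.081,  0.616, -0.013,  1.425,  0.008,  1.103, -0.04 ]), 'joint_velocities': array([-0.   , -0.001, -0.   , -0.004, -0.001, -0.   , -0.   ]), 'joint_efforts': array([ 2.0000e-03, -4.6004e+01,  2.1000e-01, -1.6624e+01, -6.1000e-02,
        1.7000e-02,  0.0000e+00]), 'eef_pos': array([ 0.29 , -0.581,  0.24 ]), 'ee_rot': array([-0.001,  0.973,  0.229, -0.   ]), 'wrist_force': array([ 0.285, -0.603, -0.508]), 'ft_torque': array([-0.009,  0.03 ,  0.06 ]), 'grip_width': np.float64(0.092)}
```

View pics/top1.png

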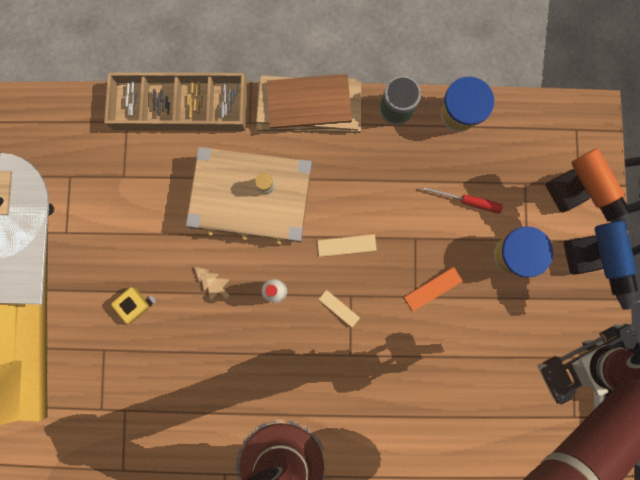

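View pics/side1.png

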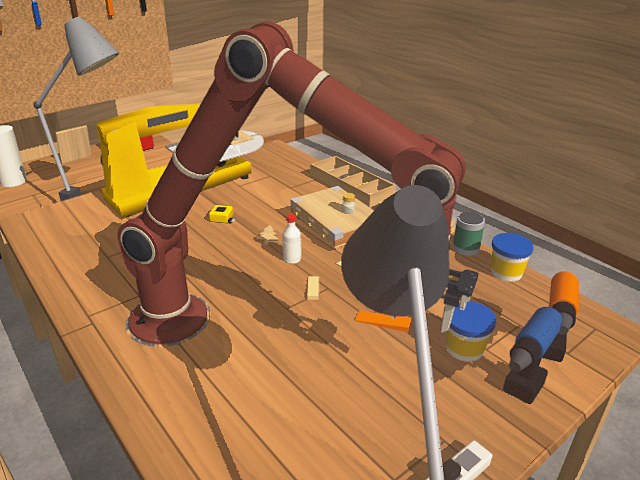

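The top view shows the chest with its corners at about (203,149), (310,162), (297,239) and (190,225). The larger pale wedge is at (347,245), with a smaller pale decoy at (339,309). In the side view the lamp hides the wedge. Next I'll measure from the top view.

```bash
cat > meas.py <<'E'
from h import *
def rect(s,mask,z):
    c=max(cv2.findContours(mask.astype(np.uint8),0,2)[0],key=cv2.contourArea)[:,0]
    w=onplane(s,c,z)[:,:2]
    r=cv2.minAreaRect((w*1000).astype(np.float32)); return c,np.array(r[0])/1000,r[1],r[2],cv2.boxPoints(r)/1000
def wedge(s,win=(210,285,270,395)):
    a,b,c,d=win;m=np.zeros((480,640),bool)
    hsv=cv2.cvtColor(s['image'],cv2.COLOR_BGR2HSV)
    m[a:b,c:d]=((hsv[...,2]>175)&(hsv[...,1]<150))[a:b,c:d]
    m[:, :c]=False
    return m
E
python3 - <<'E'
from meas import *
s=snap('top');P=cloud(s);hsv=cv2.cvtColor(s['image'],cv2.COLOR_BGR2HSV)
for p in[(347,245),(260,220),(400,240),(203,156),(360,290)]:print(p,hsv[p[1],p[0]],P[p[1],p[0]].round(4))
# chest by height
m=(P[...,2]>.055)&(P[...,2]<.09);m[:140]=0;m[260:]=0;m[:,:170]=0;m[:,330:]=0
c,ct,sz,an,box=rect(s,m,.072);print('chest',ct,sz,an,'\n',box)
print('chest top z',np.median(P[m][:,2]),'bench z',np.median(P[250:270,400:440,2]))
m=wedge(s,(225,265,313,395));c,ct,sz,an,box=rect(s,m,.01);print('wedge',ct,sz,an,'\n',box)
pts=P[m];z=pts[:,2];ok=np.abs(z-.01)<.02;A=np.c_[pts[ok][:,:2]-ct,np.ones(ok.sum())];print('slope',np.linalg.lstsq(A,z[ok],rcond=None)[0])
im=s['image'].copy();im[m]=(0,0,255)
cv2.imwrite('pics/z1.png',cv2.resize(np.hstack([s['image'][140:330,180:400],im[140:330,180:400]])[:, :],None,fx=1.8,fy=1.8,interpolation=2))
E
```

```text
(347, 245) [ 18 100 224] [ 0.5309 -0.1481  0.0108]
(260, 220) [ 16 106 212] [0.5801 0.0587 0.0733]
(400, 240) [ 13 135 140] [ 0.5466 -0.2794 -0.0016]
(203, 156) [ 16  20 167] [0.7323 0.1993 0.0704]
(360, 290) [ 13 132 164] [ 0.4223 -0.1819 -0.0042]
chest [0.64303912 0.08718304] (271.2032470703125, 194.7814483642578) 83.5046157836914 
 [[ 0.5309339  -0.03653101]
 [ 0.724465   -0.05856531]
 [ 0.75514436  0.21089709]
 [ 0.5616132   0.23293139]]
chest top z 0.07229109881513167 bench z -0.00018520780076380466
wedge [ 0.54241547 -0.16427753] (76.0878677368164, 198.4104766845703) 0.9012397527694702 
 [[ 0.5028158  -0.06568295]
 [ 0.5059366  -0.26406887]
 [ 0.58201516 -0.2628721 ]
 [ 0.57889426 -0.06448618]]
slope [-0.19775588 -0.04872195  0.00730078]
```

View pics/z1.png

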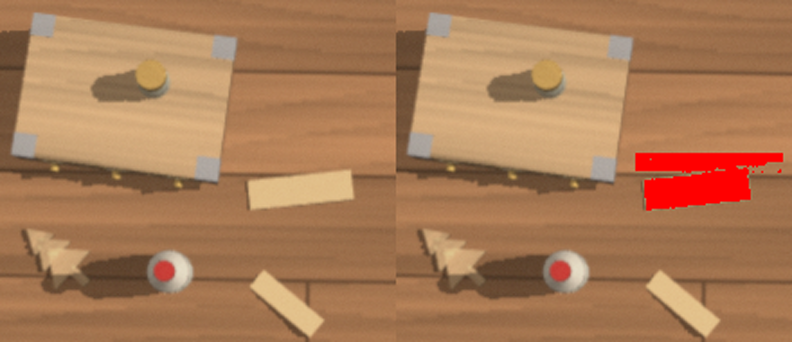

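```bash
cat >> meas.py <<'E'
def wedge(s):
    hsv=cv2.cvtColor(s['image'],cv2.COLOR_BGR2HSV)
    m=((hsv[...,2]>190)&(hsv[...,1]<122)&(hsv[...,0]>13)).astype(np.uint8)
    m[:190]=0;m[290:]=0;m[:,:299]=0;m[:,410:]=0
    m=cv2.morphologyEx(m,cv2.MORPH_OPEN,np.ones((3,3)))
    return m
def wpose(s):
    m=wedge(s);c,ct,sz,an,b=rect(s,m,.010)
    e=[b[1]-b[0],b[2]-b[1]];a=max(e,key=np.linalg.norm);a=a/np.linalg.norm(a);a=a*np.sign(a[1])
    return m,ct,sz,a
R6=np.deg2rad
CX=np.array([.9936,-.113]);U=np.array([.113,.9936])
C0=np.array([.643,.0872]);FOOT=C0-.075*CX-.115*U
def q(a): return [0,np.cos(a/2),np.sin(a/2),0]
AL=np.arctan2(CX[1],CX[0]); AE=np.arctan2(U[1],U[0])
E
python3 - <<'E'
from meas import *
s=snap('top');P=cloud(s)
m,ct,sz,a=wpose(s);print('wedge',ct,sz,a,np.degrees(np.arctan2(a[0],a[1])))
pts=P[m>0];t=(pts[:,:2]-ct)@a;ok=abs(pts[:,2])<.03
print('slope/mid',np.polyfit(t[ok],pts[ok][:,2],1)); print('foot',FOOT)
d=ct-FOOT;print('wedge ctr rel foot: x',d@CX,'y',d@U)
# silver caps check of chest corners
hsv=cv2.cvtColor(s['image'],cv2.COLOR_BGR2HSV);g=((hsv[...,1]<45)&(hsv[...,2]>120)).astype(np.uint8);g[:145]=0;g[245:]=0;g[:,:185]=0;g[:,315:]=0
n,l,st,ce=cv2.connectedComponentsWithStats(g)
for i in range(1,n):
    if st[i,4]>60:
        w=onplane(s,ce[i],.072)[0,:2];print(st[i],w,'chest',(w-C0)@CX,(w-C0)@U)
for A in(AL,AL+np.pi,AE,AE+np.pi,AE-np.pi):
    print(A,[None if (j:=solver.inverse_kinematics([.5,-.15,z],q(A))) is None else np.round(j,2) for z in(.15,.03)])
E
```

```text
wedge [ 0.53090997 -0.14734253] (41.08140182495117, 140.49118041992188) [-0.13163355  0.99129844] -7.5639987
slope/mid [-0.08728591  0.00970256]
foot [ 0.555485 -0.018589]
wedge ctr rel foot: x -0.009868597873046876 y -0.13070648474404298
[197 147  13  13 137] [0.73839167 0.1983691 ] chest 0.08221905418623938 0.12123687577592908
[298 160  13  13 143] [ 0.71070024 -0.04185525] chest 0.08185019695921636 -0.12057916620133957
[187 214  13  14 151] [0.57736045 0.21652091] chest -0.07983271750475969 0.12107598273125507
[288 227  14  14 160] [ 0.54962051 -0.02334182] chest -0.08029063570890549 -0.12038623335471937
-0.11324130889121393 [array([ 0.2 ,  0.53,  0.07,  1.9 , -0.06,  0.71, -1.38]), array([ 0.2 ,  0.73,  0.08,  1.98, -0.12,  0.43, -1.32])]
3.0283513446985793 [array([ 0.67,  0.61, -0.65,  1.89,  0.5 ,  0.81,  1.22]), array([ 0.56,  0.78, -0.48,  1.97,  0.67,  0.55,  1.06])]
1.4575550179036827 [array([ 0.45,  0.55, -0.29,  1.89,  0.23,  0.73, -0.09]), array([ 0.38,  0.74, -0.2 ,  1.98,  0.31,  0.45, -0.16])]
4.599147671493476 [array([-0.09,  0.58,  0.51,  1.91, -0.4 ,  0.75, -2.6 ]), array([-0.02,  0.77,  0.42,  1.99, -0.62,  0.5 , -2.4 ])]
-1.6840376356861104 [array([-0.09,  0.58,  0.51,  1.91, -0.4 ,  0.75, -2.6 ]), array([-0.02,  0.77,  0.42,  1.99, -0.62,  0.5 , -2.4 ])]
```

```bash
cat >> meas.py <<'E'
def W(x,y,z): return [*(FOOT+x*CX+y*U),z]
def st(t=''):
    o=monitor.get_obs();p=o['eef_pos'];d=np.array(p[:2])-FOOT
    print(t,'t',round(float(o['time']),2),'rel',np.round([d@CX,d@U,p[2]],4),'F',np.round([o['wrist_force'][:2]@CX,o['wrist_force'][:2]@U,o['wrist_force'][2]],2),flush=True);return o
E
python3 - <<'E'
from meas import *
ctrl.movep(W(-.078,-.131,.13),q(AL));st('above')
hit=ctrl.move_l(W(-.078,-.131,.0245),feed=.08,threshold=4);print(hit);st('down')
hit=ctrl.move_l(W(-.030,-.131,.0245),feed=.03,threshold=8);print(hit);st('pushed')
s=snap('top','t2.png');m,ct,sz,a=wpose(s);d=ct-FOOT
print(sz,'rel',d@CX,d@U,'ang',np.degrees(np.arctan2(a@CX,a@U)))
cv2.imwrite('pics/t2c.png',cv2.resize(s['image'][140:320,240:440],None,fx=3,fy=3))
E
```

```text
above t 1.98 rel [-0.0776 -0.1321  0.1302] F [-0.21 -0.17  0.08]
False
down t 3.44 rel [-0.0777 -0.1311  0.0249] F [ 0.63 -0.98  0.28]
False
pushed t 5.19 rel [-0.0301 -0.1311  0.0245] F [ 0.51  0.04 -0.72]
(92.0583267211914, 17.26821517944336) rel 0.0658900717848511 -0.012032913552636708 ang 82.49062758866378
```

View pics/t2c.png

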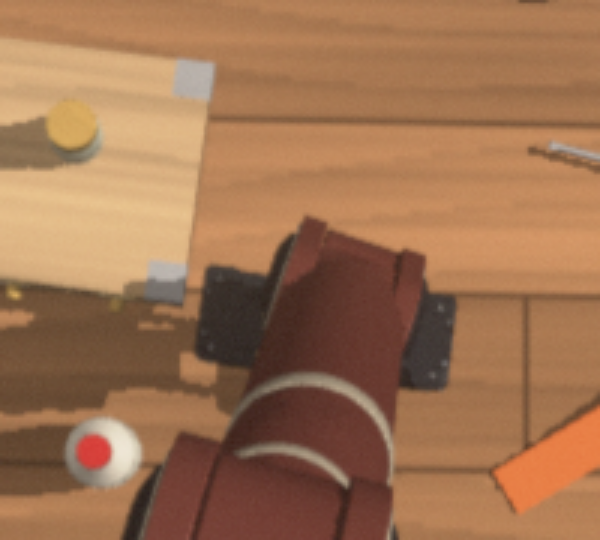

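The gripper hides the wedge here, so I'll back off to the pre-push side and look again.

```bash
python3 - <<'E'
from meas import *
ctrl.move_l(W(-.045,-.131,.0245),feed=.08)
ctrl.move_l(W(-.045,-.131,.11),feed=.15)
claw.close_gripper(5);st('closed')
ctrl.movep(W(0,-.30,.13),q(AE));st('pre')
s=snap('top','t3.png');m,ct,sz,a=wpose(s);d=ct-FOOT
print(sz,'rel',d@CX,d@U,'ang',np.degrees(np.arctan2(a@CX,a@U)))
cv2.imwrite('pics/t3c.png',cv2.resize(s['image'][140:320,240:440],None,fx=3,fy=3))
E
```

```text
closed t 7.75 rel [-0.045 -0.131  0.11 ] F [ 0.34  1.22 -0.01]
pre t 9.05 rel [-0.     -0.299   0.1298] F [1.41 1.41 0.17]
(90.69699096679688, 39.495758056640625) rel 0.005044217904541033 -0.1582419507230469 ang -5.522945642301597
```

View pics/t3c.png

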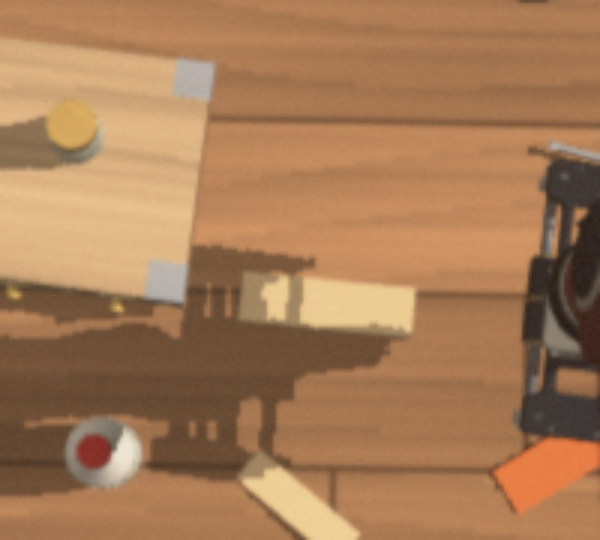

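The wedge now lies nearly square to the chest. Its crop corners are (245,272), (240,320), (412,335) and (416,287), with the shadow upsetting the mask. I'll cast those corners to the bench plane.

```bash
python3 - <<'E'
from meas import *
s=snap('top')
c=np.array([(245,272),(240,320),(412,335),(416,287)])/3+[240,140]
P=np.array([onplane(s,p,z)[0,:2] for p,z in zip(c,(.003,.003,.017,.017))])-FOOT
r=np.c_[P@CX,P@U];print(r.round(4));t=r[:2].mean(0);e=r[2:].mean(0);print('tip',t,'end',e,'len',np.linalg.norm(t-e),'ang',np.degrees(np.arctan2(*(t-e))))
E
```

```text
[[ 0.0182 -0.0657]
 [-0.0215 -0.0667]
 [-0.0171 -0.2061]
 [ 0.0221 -0.2048]]
tip [-0.00166918 -0.0662245 ] end [ 0.00250178 -0.20543401] len 0.13927198052558587 ang -1.7161680536143824
```

```bash
python3 - <<'E'
from meas import *
ctrl.move_l(W(.002,-.245,.13),feed=.15)
ctrl.move_l(W(.002,-.245,.026),feed=.1);ctrl.sleep(.3);st('down')
print(ctrl.move_l(W(.002,-.155,.026),feed=.03,threshold=4));ctrl.sleep(.2);st('near')
s=snap('top','t4.png')
cv2.imwrite('pics/t4c.png',cv2.resize(s['image'][140:320,240:440],None,fx=3,fy=3))
E
```

```text
down t 11.16 rel [ 0.0022 -0.2451  0.0264] F [-0.09  0.06  0.72]
False
near t 14.51 rel [ 0.002  -0.1551  0.026 ] F [-0.45  1.02  0.46]
```

View pics/t4c.png

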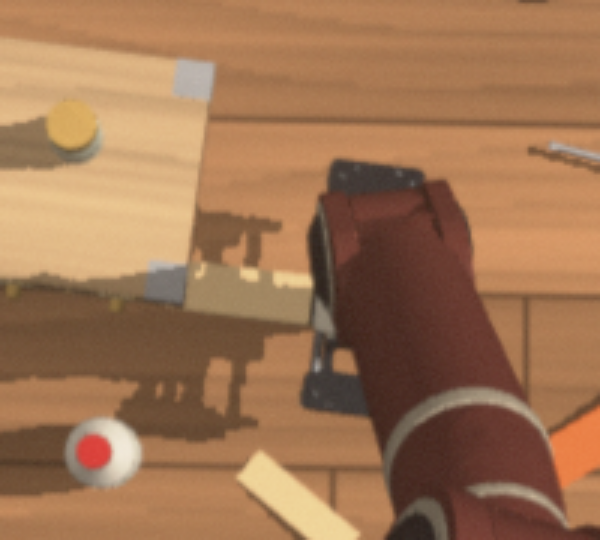

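The wedge runs straight, with its tip under the chest at crop (188,285). Now the slow, force-limited push.

```bash
python3 - <<'E'
from meas import *
s0=snap('top')
print(ctrl.move_l(W(.002,-.095,.026),feed=.008,threshold=4));st('stop')
ctrl.sleep(.3);st('settled')
E
```

```text
True
stop t 19.97 rel [ 0.0015 -0.1068  0.0256] F [ 0.25 -0.52 -0.02]
settled t 20.27 rel [ 0.001  -0.1077  0.0251] F [0.74 0.44 0.8 ]
```

```bash
cat >> meas.py <<'E'
def caps(s):
    hsv=cv2.cvtColor(s['image'],cv2.COLOR_BGR2HSV);g=((hsv[...,1]<45)&(hsv[...,2]>75)).astype(np.uint8);g[:145]=0;g[245:]=0;g[:,:185]=0;g[:,315:]=0
    n,l,stt,ce=cv2.connectedComponentsWithStats(g)
    for i in range(1,n):
        if stt[i,4]>60:
            w=onplane(s,ce[i],.072)[0,:2];print(stt[i],'chest',((w-C0)@CX).round(4),((w-C0)@U).round(4))
E
python3 - <<'E'
from meas import *
print(ctrl.move_l(W(.002,-.098,.026),feed=.005,threshold=4));st('stop')
s=snap('top','t5.png');st();caps(s)
cv2.imwrite('pics/t5c.png',cv2.resize(s['image'][140:320,180:380],None,fx=3,fy=3))
E
```

```text
True
stop t 21.2 rel [ 0.0007 -0.1065  0.025 ] F [ 0.   -0.04  0.11]
 t 21.25 rel [ 0.0004 -0.1066  0.0248] F [-0.25  0.32  0.93]
[197 147  13  13 135] chest 0.0822 0.1212
[298 160  13  13 143] chest 0.0819 -0.1206
[187 214  13  14 153] chest -0.08 0.1212
[288 227  14  14 156] chest -0.0803 -0.1205
```

View pics/t5c.png

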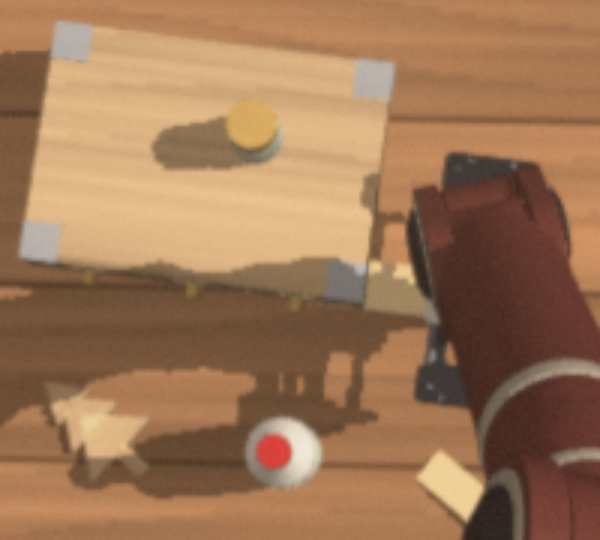

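The chest hasn't moved: the caps are unchanged to 0.2 mm, and both pushes stopped at the same place. Now fine steps with averaged force to confirm it's snug.

```bash
python3 - <<'E'
from meas import *
def F():
    f=[]
    for _ in range(6): ctrl.sleep(.02);f.append(monitor.get_obs()['wrist_force'])
    f=np.mean(f,0);return np.round([f[:2]@CX,f[:2]@U,f[2]],2)
print(F())
for y in np.arange(-.1068,-.1030,.0005):
    hit=ctrl.move_l(W(.0005,y,.0255),feed=.01,threshold=6)
    f=F();d=np.array(monitor.get_obs()['eef_pos'][:2])-FOOT
    print(round(y,4),hit,f,(d@U).round(4),flush=True)
    if f[1]<-4.5 or hit: break
st();caps(snap('top'))
E
```

```text
[ 0.13  0.46 -0.12]
-0.1068 False [-0.28 -0.25  0.24] -0.1068
-0.1063 False [-0.23 -0.35 -0.28] -0.1064
-0.1058 False [-0.06 -0.96 -0.3 ] -0.1063
-0.1053 False [ 0.21 -2.96 -0.13] -0.1062
-0.1048 False [ 0.08 -5.17  0.05] -0.1059
 t 23.11 rel [ 0.0004 -0.1059  0.0255] F [-0.7  -4.75  0.41]
[197 147  13  13 135] chest 0.0822 0.1212
[298 160  13  13 143] chest 0.0819 -0.1206
[187 214  13  14 155] chest -0.0802 0.121
[289 227  13  14 157] chest -0.0803 -0.1204
```

Snug at about 5 N and the chest is unmoved. Next I'll back off, rise and press on the corner.

```bash
python3 - <<'E'
from meas import *
ctrl.move_l(W(0,-.15,.0258),feed=.08)
ctrl.move_l(W(0,-.15,.2),feed=.2)
ctrl.movep(W(0,0,.18),q(AL))
ctrl.move_l(W(0,0,.105),feed=.1);ctrl.sleep(.3);st('over')
b=np.mean([(ctrl.sleep(.02),monitor.get_obs()['wrist_force'])[1] for _ in range(8)],0)
print(ctrl.move_l(W(0,0,.086),feed=.01,threshold=3));o=st('touch')
z=o['eef_pos'][2]
for i in range(14):
    hit=ctrl.move_l(W(0,0,z),feed=.02,threshold=12)
    f=np.mean([(ctrl.sleep(.02),monitor.get_obs()['wrist_force'])[1] for _ in range(5)],0)-b
    print(round(z,4),hit,round(f[2],2),np.round(monitor.get_obs()['eef_pos'][2],4),flush=True)
    if f[2]>8: break
    z-=.0005
ctrl.sleep(.6);st('held')
ctrl.move_l(W(0,0,.2),feed=.12);st('off')
ctrl.movep(W(-.02,-.33,.2),q(AL));st('away')
s=snap('top','t6.png');caps(s)
cv2.imwrite('pics/t6c.png',cv2.resize(s['image'][140:320,180:380],None,fx=3,fy=3))
P=cloud(s);g=[P[v,u,2].round(4) for u,v in((203,153),(304,166),(193,220),(294,233))];print('corner z',g)
E
```

```text
over t 27.49 rel [0.0003 0.     0.1055] F [ 0.54  0.17 -0.83]
True
touch t 28.74 rel [-0.     -0.      0.0943] F [-0.19  0.21  5.05]
0.0943 False 2.0 0.0943
0.0938 False 5.38 0.0943
0.0933 False 7.96 0.0942
0.0928 False 10.79 0.0942
held t 30.68 rel [0.0002 0.     0.0942] F [-2.49  0.25 10.91]
off t 31.72 rel [-7.000e-04 -1.000e-04  1.991e-01] F [-0.77  0.14 -0.18]
away t 32.97 rel [-0.019  -0.3275  0.1998] F [ 0.44 -0.32  0.38]
[197 147  13  13 136] chest 0.0822 0.1211
[298 160  13  13 144] chest 0.0819 -0.1205
[187 214  13  14 152] chest -0.0799 0.1211
[288 227  14  14 161] chest -0.0805 -0.1202
corner z [np.float64(0.0788), np.float64(0.074), np.float64(0.0732), np.float64(0.0722)]
```

View pics/t6c.png

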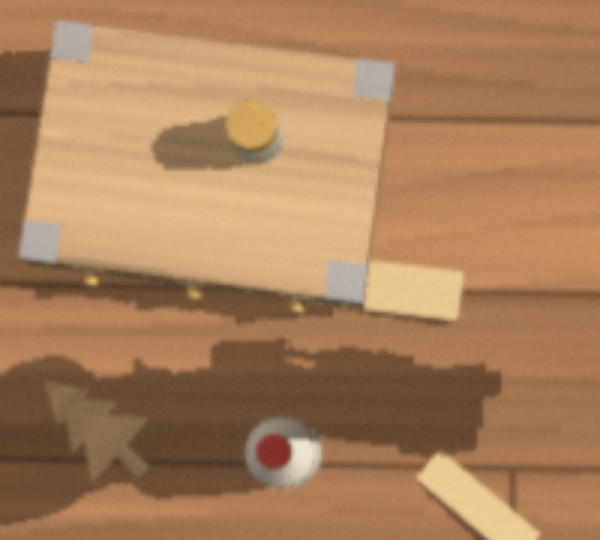

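Under about 10.8 N the corner sank only about 0.1 mm. The wedge sits squarely under the foot, nothing else has moved and the hand is clear, so I'll hand the job in.

```bash
python3 -c "
from h import *
workorder.job_done();print(monitor.get_obs()['time'])"
```

```text
the job is handed in; nothing more can be done
the job is handed in; nothing more can be done
```

The wedge is snug under the short foot, the press test showed the chest no longer rocks, and the job is handed in. The robot clock read about 33 s of the 58 s allowed.

- **Squaring up:** I squared the wedge to the chest with the two open fingertips. Then I closed them and pushed on its thick end, thin end first and flat on the bench.
- **Snug fit:** I stopped when the averaged push rose steeply, from under 1 N to 5.2 N within about 0.5 mm. The chest's corner caps stayed where they were to within about 0.3 mm.
- **Press test:** I pressed on the corner to about 10.8 N and held it for 0.6 s. The corner sank about 0.1 mm and its top was at 72.3 mm, so the chest is not jacked up. I then took the hand away.
- **Last look:** The final picture shows the wedge straight under the corner, the jar, glue and tree where they were, and the gripper clear.

Two readings disagreed with the rest:
- **First pushes:** two earlier pushes set to stop at 4 N did stop, but the force read about zero straight afterwards. I repeated the push in fine averaged steps, and that gave the 5.2 N.
- **Back left corner:** one depth reading there was 78.8 mm against 72 to 74 mm at the other three. I took it for a noisy pixel near the edge and did not check it again.

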